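# Shut the hot smoker's vent over its heat guard with the hook poker

## Robot

A 6-joint arm with a two-finger parallel gripper is mounted at the origin on the work surface. World frame = base frame: x ahead of the robot, y to its left, z up, the work surface at z = 0. Lengths are in mm, angles in rad, forces in N, time in s.
With the tool pointing down it reaches from about 300 to 775 mm from the base axis. Payload 14.6 kg.
Tool frame: the origin (TCP) lies at the very end of the fingers, on their centre line; the grasp point (between the pads) lies 19 mm behind it; z points along the fingers, y is the line along which they close (so a half turn about z gives the same grasp; the last joint's range is limited). The gripper opens to 94 mm and grips with 3 to 60 N. Pads are 16 mm wide; open, the fingers measure 119 mm over their backs; the gripper's body (75 mm by 177 mm) begins 78 mm behind the grasp point.
Start: joints at [1.102, 0.3, 1.521, -0, 1.321, -0.067], TCP at [215.088, 506.188, 173.146] pointing down, gripper open.
Joint ranges: [-3.03, 3.03], [-0.79, 2.21], [0.23, 2.52], [-1.04, 4.18], [0, 3.07], [-2.55, 2.55]. Speed limits (rad/s): [2.22, 2.22, 2.57, 3.14, 3.14, 3.14].

## Interface

Orientations are given as [roll, pitch, yaw] about the fixed x, y, z axes, in that order (R = Rz(yaw) Ry(pitch) Rx(roll)).
In Python, from cell import manip, optics gives the robot as it stands.
- The arm moves only by the shell command python3 -m crank 'ROWS' [FORCE]. ROWS is JSON, a list of rows, each a list of 7 numbers: the opening in per cent of the stroke, from 0 (shut) to 100 (fully open), then the shift along the tool's x, y, z in mm, then the turn, a rotation vector about the tool's x, y, z in rad. A call has 1 to 10 rows; each row is the pose to reach, as a shift and turn from the pose commanded when the call began, along the tool's axes at that moment; what a row does not reach only later rows make up. A row lasts 1/10 s, in which the tool goes at most 50 mm and 8.59 degrees, less where a joint would pass 70% of its speed; a pose out of reach is approached as far as the arm can. A call with a gripper value outside its range is refused whole. The fingers move at their own pace and stop on an object; FORCE is the grip in N (left out, the last holds). Time passes only in rows, so rows that repeat a pose let the fingers close. It gives the time, the measured TCP pose, the force, the opening and the grip force at its end, in the units of the state.
- manip.read_state(): the state, without advancing time (a new reading comes with each control period).
- optics.camera(name): name is "scene" or "top" or "wrist"; returns (picture, depth): 400x640x3 uint8, red, green, blue; 400x640 float32, mm along the optical axis (not along the pixel's ray), 0 where there is no reading.
- optics.calibration(name): a dict with "camera_matrix" (3x3 intrinsics, pixels), "k1" (the pictures are not rectified: a ray, as slopes to the right and down, at radius r is drawn at 1 + k1 r^2 times it, then the intrinsics apply), "R" (3x3) and "t" (3): a world point X has camera coordinates R X + t. Camera axes: x right, y down, z forward; pixel columns grow to the right and rows downward; lengths in mm; the calibration is good to about 2 mm. A picture is of the moment at which its call begins: read the wrist's pose just before it. calibration takes no time and is no camera call; for the wrist camera it gives the pose at the moment of the call.
- manip.sign_off(): hands the job in; it is judged then, once.
The state is a dict: "clock": time; "joints": joint angles; "qd": joint speeds; "effort": joint torques, N m; "eef_pos": TCP position; "eef_rot": TCP orientation; "wrist_force": force on the tool from outside, world axes, zero at the start; "moment": the same for the moment, N m; "finger_gap": finger opening in mm; "finger_force": force on a finger pad.
Only numpy, scipy, OpenCV 4.12 (cv2) and the standard library are available. Lean on these libraries where they do the work, as an engineer would, in place of code of your own. Each camera call takes 0.05 s, during which the arm holds its last target. There are 200 camera calls.

## Task

The smoker on the counter is hot: take the hook poker from its rest, reach over the heat guard with it, hook its bent end behind the tab of the vent slide and draw the slide towards the guard until it comes up against its stop, wherever that is set today, and there bed it with one steady, firm pull of about one and a half kilos (15 N) for half a second; much over two kilos buckles the plate. Keep your hand off the vent, do not lean hand or poker on the guard, and leave the other things on the counter where they are. Then lay the poker back in both notches of its rest, bent end hanging down, as you found it, and let go.

Things in the scene. Friction and masses are not known exactly. Their poses are not given: they have to be found in the camera images.
- hook: hook poker, 0.13 to 0.24 kg, lying level in its rest. Black plastic handle 100 mm long, 20 mm wide, 26 mm tall; from its front a straight steel rod, 8 mm thick, ends in a 90 degree bend down. Origin: middle of the handle, on the rod's axis. x along the rod from handle to bend, z up as it lies. Bend at x = 220 mm. Balance point 95 mm ahead of the origin
- hook_tip (a point): end of the hook's bent end: in the hook's frame at x = 220 mm, y = 0, z = -65 mm. The bent end is 8 mm thick, round, and runs straight down from the rod
- rest: the poker's rest, fixed: steel base plate 170 x 75 mm with two upright forks 124 mm apart, each with an open V notch (40 degrees either side of upright, 46 mm wide and 122 mm above the counter at its top) that carries the rod; the handle sticks out free. Origin: centre of the underside; x along the lying rod from handle to bend, z up
- rest_home (a point): where the hook's origin lies when it lies properly in the rest: 126 mm behind the rest's origin along its x, 100 mm above the counter. Axes as the rest's; the hook lies with its x along the rest's x, bent end hanging down (found within 4 mm of this along x)
- smoker: table-top smoker, fixed: stainless box 400 mm wide, lid 150 mm above the counter. Origin: on the counter under the guard, at mid-width; x from the guard over the smoker, away from the worker, y along the guard, z up. Box at x = 40 to 310 mm. On the lid two low rails (to 159 mm high) by the vent slide, and 135 mm to either side of the middle, at x = 255 mm, a dial and a flue stub (to 194 mm high)
- guard: the smoker's heat guard: upright stainless sheet, 4 mm thick, 440 mm wide, with a rolled upper edge 10 mm thick, top 215 mm above the counter, between worker and smoker. Origin and axes are the smoker's; the sheet is at x = 0
- vent (a joint): how far the vent slide is drawn, in m: 0 fully open (farthest from the guard), found 0 to 20 mm drawn. Slides along the smoker's -x, towards the guard; about 4 N keeps it moving; stays where left. Its stop is a small hard block clamped on one side rail by a thumbscrew, set differently each time, somewhere between 38 and 56 mm drawn; its place is not measured, only felt (and roughly seen)
- vent_tab (a point): middle of the upper edge of the vent slide's upright sheet tab, 193 mm above the counter, at the smoker's y = 0, x = 155 mm less the distance drawn. Tab 44 mm wide, 4 mm thick (rolled upper edge 7 mm), square to the sliding direction, rising from the slide plate (plate top 156 mm above the counter). Free space behind it, away from the guard
- spice_jar: bystander: jar of rub with a steel cap, 60 mm across, 85 mm tall. Origin: centre of the underside
- twine_core: bystander: empty cardboard twine spool, 68 mm across, 70 mm tall. Origin: centre of the underside
- sharpening_steel: bystander: straight sharpening steel lying flat, 330 mm long, with a black handle and no bend. Origin: under the middle, 13 mm below its axis where handle and blade meet
- bowl: bystander: glass bowl, 150 mm across, 70 mm tall. Origin: centre of the underside
- water_bottle: bystander: clear water bottle, 64 mm across, 200 mm tall. Origin: centre of the underside
- spray_bottle: bystander: spray bottle, 80 mm across, 212 mm tall. Origin: centre of the underside
Things that resemble listed ones, but are neither listed nor needed, are in the scene too. What is shaped like the rest but pink is not meant.

How it is judged:
By the outcome, as a careful person would: the job done as asked, in the order asked, and still so for the second after the job is handed in, with the robot touching nothing.
It also fails if it takes over 58 s, if anything falls off the work surface, if the arm or the gripper's body presses on something with over 40 N, if the wrist force passes 120 N, or if a joint passes its speed limit or range.

## Working session

There is one attempt and no reset: what is moved stays moved. The work goes in short steps, Python scripts to look and compute and a shell command to move; the robot and the scene stay as the last step left them, time stands still between calls to the robot, and variables do not carry over. Pictures are saved under pics/ and viewed, at most 10 in all, crops included, and the job is handed in when it is done.

```bash
ls; mkdir -p pics; python3 - <<'E'
from cell import manip, optics
import cv2,numpy as np
for n in ("scene","top"):
    p,d=optics.camera(n); cv2.imwrite(f"pics/{n}0.png",p[:,:,::-1]); np.savez(f"pics/{n}0.npz",p=p,d=d)
    c=optics.calibration(n); print(n,c)
print(manip.read_state())
E
```

```text
pics
scene {'camera_matrix': array([[444.09126434,   0.        , 317.22839034],
       [  0.        , 444.09126434, 200.80447317],
       [  0.        ,   0.        ,   1.        ]]), 'k1': -0.08745831892453608, 'R': array([[ 0.54535946,  0.83807903, -0.01437344],
       [ 0.69281786, -0.46035363, -0.5550477 ],
       [-0.4717907 ,  0.29274234, -0.83169433]]), 't': array([-362.1674293 , -192.83982576, 1584.29131721])}
top {'camera_matrix': array([[381.61766309,   0.        , 323.72216249],
       [  0.        , 381.61766309, 197.94831088],
       [  0.        ,   0.        ,   1.        ]]), 'k1': -0.0033128412931681165, 'R': array([[ 0.02855722, -0.99959061,  0.00176032],
       [-0.99426373, -0.02858653, -0.10306529],
       [ 0.10307342,  0.00119304, -0.99467304]]), 't': array([  97.65146473,  507.07095146, 1150.93783115])}
{'clock': 0.1, 'joints': array([ 1.10237058e+00,  3.00379816e-01,  1.52151520e+00,  3.19503372e-05,
        1.32072496e+00, -6.66109602e-02]), 'qd': array([-7.56068648e-04, -2.02992348e-03, -7.56700643e-05,  2.39169031e-04,
        2.04864439e-04,  1.86049019e-03]), 'effort': array([-6.49764424e-04, -5.32636857e+01, -3.53282332e+01,  7.09492341e-02,
        2.34367879e-02, -7.76543766e-05]), 'eef_pos': array([214.9750525 , 505.94987114, 172.66429629]), 'eef_rot': array([-3.14056967e+00, -9.92599906e-05,  2.73976989e+00]), 'wrist_force': array([-0.35634351, -0.59410581,  0.04661789]), 'moment': array([-0.02636668,  0.00265768, -0.02468961]), 'finger_force': 0.0, 'finger_gap': 94.02677424398736}
```

View pics/scene0.png

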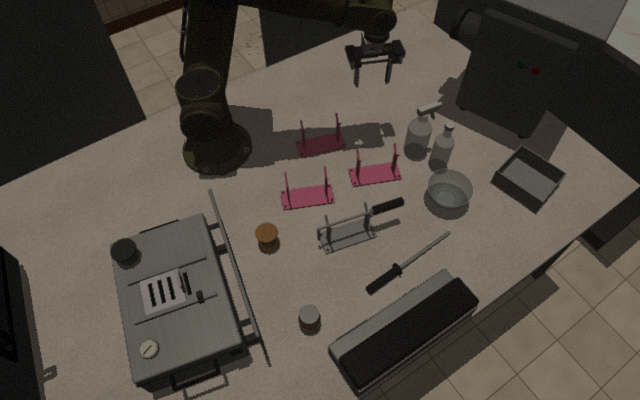

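View pics/top0.png

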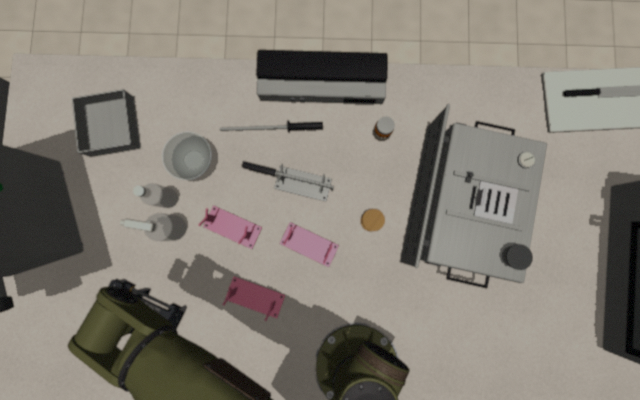

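Candidates for the rest: grey with the poker in it (top 303,184; scene 347,232), and three pink ones (top 231,227; 310,244; 255,297). The grey one fits: it carries a black-handled poker with a bent end. The other long object (top 270,127) is the sharpening steel, with no bend. I'll confirm this in an enlarged crop.

```bash
cat > h.py <<'E'
import numpy as np,cv2
from cell import manip,optics
def ray(c,uv):
    K=c["camera_matrix"];p=np.array([[(uv[0]-K[0,2])/K[0,0],(uv[1]-K[1,2])/K[1,1]]])
    q=p.copy()
    for _ in range(20): q=p/(1+c["k1"]*(q**2).sum())
    return np.array([q[0,0],q[0,1],1])
def onplane(c,uv,z):
    R,t=c["R"],c["t"];o=-R.T@t;d=R.T@ray(c,uv);return o+d*(z-o[2])/d[2]
def proj(c,X):
    x=c["R"]@np.asarray(X,float)+c["t"];s=x[:2]/x[2];s=s*(1+c["k1"]*(s@s));K=c["camera_matrix"]
    return np.array([K[0,0]*s[0]+K[0,2],K[1,1]*s[1]+K[1,2]])
def cloud(c,d):
    h,w=d.shape;K=c["camera_matrix"]
    uu,vv=np.meshgrid(np.arange(w),np.arange(h));p=np.stack([(uu-K[0,2])/K[0,0],(vv-K[1,2])/K[1,1]],-1);q=p.copy()
    for _ in range(10): q=p/(1+c["k1"]*(q**2).sum(-1,keepdims=True))
    X=np.concatenate([q,np.ones((h,w,1))],-1)*d[...,None]
    return (X-c["t"])@c["R"]
E
python3 - <<'E'
from h import *
P={n:np.load(f"pics/{n}0.npz")["p"][:,:,::-1] for n in("scene","top")}
a=cv2.resize(P["top"][150:215,230:350],(800,433),interpolation=cv2.INTER_CUBIC); a=cv2.convertScaleAbs(a,alpha=1.6)
cv2.imwrite("pics/c_rest.png",a)
b=cv2.resize(P["top"][100:290,400:560],(505,600),interpolation=cv2.INTER_CUBIC)
cv2.imwrite("pics/c_smk.png",cv2.convertScaleAbs(b,alpha=1.5))
c=optics.calibration("top");D=np.load("pics/top0.npz")["d"];X=cloud(c,D)
for uv in [(250,168),(262,170),(303,184),(318,186),(444,110),(410,262),(428,190),(474,198),(500,140)]:
    print(uv,X[uv[1],uv[0]].round(1))
E
```

```text
(250, 168) [575.7 326.7 112.6]
(262, 170) [569.9 291.  118. ]
(303, 184) [548.  178.5   9.2]
(318, 186) [543.2 131.2   8. ]
(444, 110) [ 736.8 -208.1  190.5]
(410, 262) [ 323.1 -127.9  146. ]
(428, 190) [ 516.2 -164.6  190.4]
(474, 198) [ 503.  -302.9  149.7]
(500, 140) [ 668.4 -377.1  151.7]
```

View pics/c_rest.png

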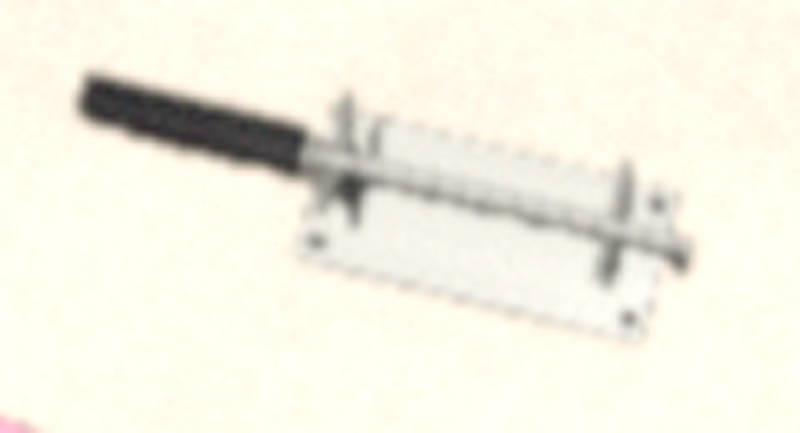

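View pics/c_smk.png

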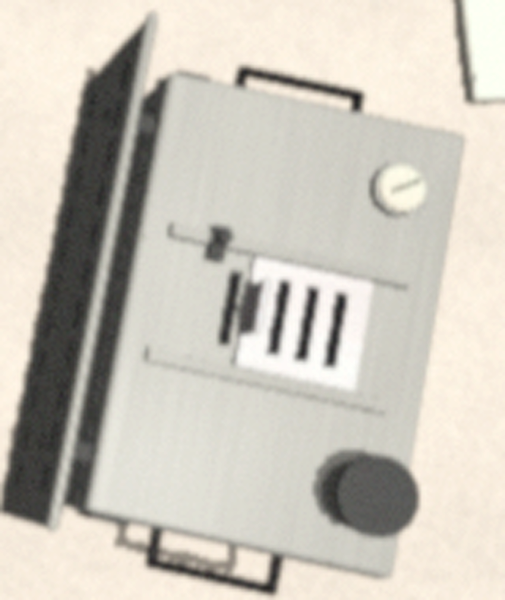

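Rest crop: confirmed, black handle (crop 80,98 to 303,150), steel rod to a bend at (685,255), in the grey rest. Smoker crop: guard's top edge runs from (155,15) to (53,525), the stop block is on the upper rail at (218,243), and the tab is around (230–250,308).

```bash
python3 - <<'E'
from h import *
c=optics.calibration("top");print("cam",-c["R"].T@c["t"])
S=lambda x,y:(400-.5+ (x+.5)/3.158,100-.5+(y+.5)/3.158)
R=lambda x,y:(230-.5+(x+.5)/6.667,150-.5+(y+.5)/6.667)
g=[onplane(c,S(*p),213) for p in((155,13),(53,527))]
l=[onplane(c,S(*p),150) for p in((175,75),(90,512),(462,135),(385,575))]
print("guard",np.round(g,1),np.linalg.norm(g[0]-g[1]));print("lid",np.round(l,1))
print([round(np.linalg.norm(l[i]-l[j]),1) for i,j in((0,1),(2,3),(0,2),(1,3))])
dirs=[g[0]-g[1],l[0]-l[1],l[2]-l[3]]
yaw=[np.arctan2(-d[0],d[1])for d in dirs]
ex=[l[2]-l[0],l[3]-l[1]];print("yaw",[np.arctan2(-d[0],d[1]) for d in dirs],[np.arctan2(d[1],d[0]) for d in ex])
print("hand",[onplane(c,R(*p),z).round(1) for p,z in(((82,98),113),((303,150),113),((303,150),104),((685,252),104))])
for p,z in(((232,308),156),((232,308),193),((250,308),193),((218,243),159)):print(p,z,onplane(c,S(*p),z).round(1))
# cloud: handle and smoker tab
D=np.load("pics/top0.npz");X=cloud(c,D["d"])
m=np.zeros(D["d"].shape,bool);m[155:185,235:285]=1;m&=(X[...,2]>95)&(X[...,2]<125)&(D["p"].sum(-1)<150)
h=X[m];mu=h.mean(0);u,s,v=np.linalg.svd(h[:,:2]-mu[:2]);print("handle cloud",mu,len(h),v[0],np.ptp((h[:,:2]-mu[:2])@v[0]))
m=np.zeros(D["d"].shape,bool);m[170:225,460:500]=1;m&=(X[...,2]>178)
print("tab cloud",m.sum(),X[m].mean(0) if m.any() else"", np.argwhere(m)[:,::-1].mean(0))
m=np.zeros(D["d"].shape,bool);m[100:275,405:460]=1;m&=(X[...,2]>200)
h=X[m];mu=h.mean(0);u,s,v=np.linalg.svd(h[:,:2]-mu[:2]);print("guard cloud",mu,len(h),v[0])
E
```

```text
cam [ 382.74250606  110.73377484 1196.89634251]
guard [[ 746.3 -213.7  213. ]
 [ 316.  -129.1  213. ]] 438.57579098254575
lid [[ 713.  -252.   150. ]
 [ 325.3 -176.2  150. ]
 [ 665.8 -507.   150. ]
 [ 279.1 -428.8  150. ]]
[np.float64(395.0), np.float64(394.5), np.float64(259.3), np.float64(256.8)]
yaw [np.float64(-1.7648666809383644), np.float64(-1.763842322373529), np.float64(-1.7701699063623224)] [np.float64(-1.7537298256035652), np.float64(-1.7517472637686498)]
hand [array([585.8, 350.5, 113. ]), array([565.8, 254.1, 113. ]), array([567.3, 255.3, 104. ]), array([527.4,  88.1, 104. ])]
(232, 308) 156 [ 504.5 -298.1  156. ]
(232, 308) 193 [ 500.2 -283.5  193. ]
(250, 308) 193 [ 500.6 -298.6  193. ]
(218, 243) 159 [ 560.8 -285.3  159. ]
handle cloud [575.10874509 300.89925671 111.875347  ] 172 [0.22405114 0.97457739] 92.97332075513577
tab cloud 89 [ 481.44573382 -216.91467282  404.47990189] [480.73033708 195.76404494]
guard cloud [ 519.77105499 -155.41186249  258.37480965] 687 [-0.94555281  0.32546872]
```

```bash
cat >> h.py <<'E'
from scipy.spatial.transform import Rotation as Ro
def delta(pos,yaw,pitch=0.,s=None):
    s=s or manip.read_state();R0=Ro.from_euler("xyz",s["eef_rot"])
    R1=Ro.from_euler("xyz",[np.pi,pitch,yaw])
    return R0.inv().apply(np.array(pos)-s["eef_pos"]).round(1),(R0.inv()*R1).as_rotvec().round(4)
G=np.array([531.1,-171.4,0.]);SY=-1.764;SX=np.array([np.cos(SY),np.sin(SY),0]);SYv=np.array([-SX[1],SX[0],0]);Z=np.array([0,0,1.])
sm=lambda x,y,z:G+x*SX+y*SYv+z*Z
E
python3 - <<'E'
from h import *
print(delta((575.5,301.5,210),1.34))
c=optics.calibration("scene");p=np.load("pics/scene0.npz")["p"][:,:,::-1]
for n in((0,0,215),(0,220,215),(0,-220,215),(310,200,150),(310,-200,150),(155,0,193),(135,0,193)):print(n,proj(c,sm(*n)).round(1))
x0,y0=125,250
a=cv2.resize(p[240:330,130:250],(800,600),interpolation=cv2.INTER_CUBIC)
cv2.imwrite("pics/c_tab.png",cv2.convertScaleAbs(a,alpha=1.5))
E
```

```text
(array([-411.8,  -47.2,  -37.3]), array([-9.0000e-04,  6.0000e-04,  1.3998e+00]))
(0, 0, 215) [229.5 254.7]
(0, 220, 215) [256.4 335.6]
(0, -220, 215) [207.9 188.4]
(310, 200, 150) [130.9 383.8]
(310, -200, 150) [107.2 242.7]
(155, 0, 193) [171.7 279.6]
(135, 0, 193) [179.4 276.9]
```

View pics/c_tab.png

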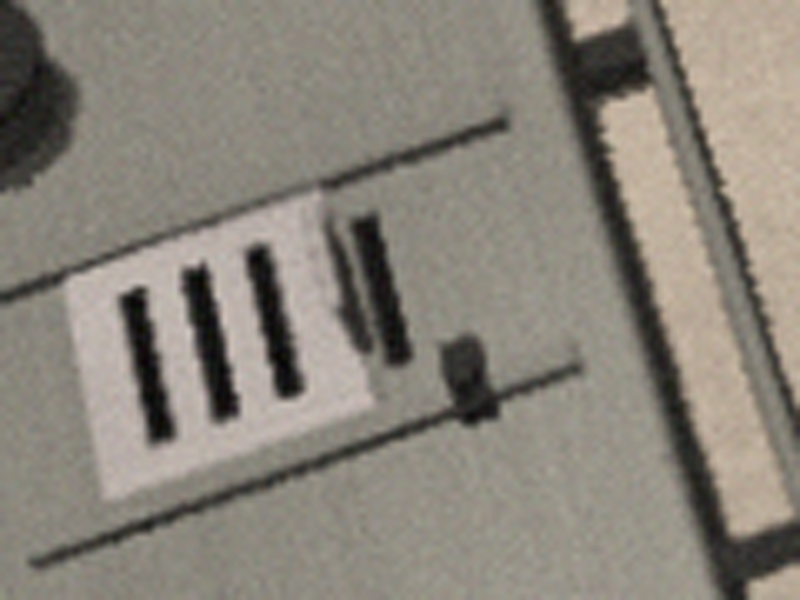

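Scene crop: the tab is the thin edge-on sheet at crop (338,257), i.e. pixel (181,279), and the fourth slot in the lid beside it is at (382,290). That gives the tab at about x = 134 mm. I'll refine it with the wrist camera later. Now to the handle.

```bash
python3 -m crank '[[100,-20,-5,-40,0,0,0.14],[100,-60,-10,-60,0,0,0.28],[100,-105,-15,-60,0,0,0.42],[100,-150,-20,-60,0,0,0.56],[100,-195,-25,-60,0,0,0.7],[100,-240,-30,-60,0,0,0.84],[100,-285,-35,-55,0,0,0.98],[100,-330,-40,-50,0,0,1.12],[100,-375,-44,-45,0,0,1.26],[100,-412,-47,-37,0,0,1.4]]' 40
python3 -m crank '[[100,0,0,0,0,0,0],[100,0,0,0,0,0,0]]'
python3 - <<'E'
from h import *
s=manip.read_state();print(s["clock"],s["eef_pos"],s["eef_rot"],s["wrist_force"])
c=optics.calibration("wrist");p,d=optics.camera("wrist")
cv2.imwrite("pics/w1.png",p[:,:,::-1]);np.savez("pics/w1.npz",p=p,d=d,**c)
for X in((575.5,301.5,113),(546.5,178.8,105),(527.4,88.1,104)):print(proj(c,X))
E
```

```text
clock: 1.1
eef_pos: [577.7, 300.2, 209.7]
eef_rot: [-3.142, 0.0, 1.333]
wrist_force: [0.3, 0.1, 0.7]
finger_gap: 94.0
finger_force: 0.0
clock: 1.3
eef_pos: [575.9, 301.4, 209.2]
eef_rot: [-3.14, 0.001, 1.34]
wrist_force: [0.1, 0.1, -0.4]
finger_gap: 94.2
finger_force: 0.0
1.3 [575.91552325 301.38502169 209.23836622] [-3.14026907e+00  8.50694883e-04  1.33995338e+00] [ 0.12487726  0.09342853 -0.39307089]
[315.65498125 193.82136437]
[315.68124568 291.51196597]
[317.39154078 352.75551213]
```

View pics/w1.png

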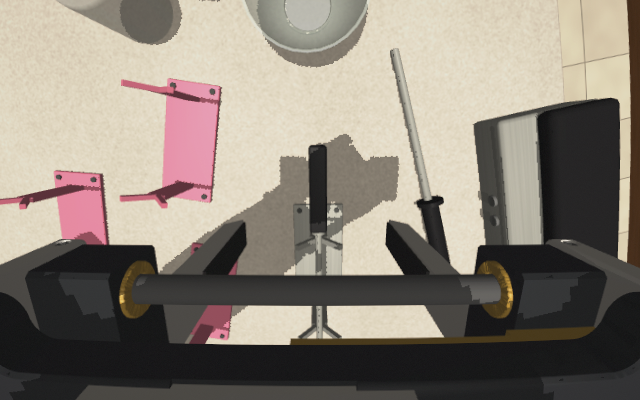

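Wrist view: handle from (318,146) to (317,233), rod down to (320,330), in line between the fingers.

```bash
python3 - <<'E'
from h import *
f=np.load("pics/w1.npz");c={k:f[k] for k in f.files}
g=[onplane(c,p,z) for p,z in(((317.7,146),113),((317,232),113),((319,310),104))]
print(np.round(g,1),np.linalg.norm(g[0]-g[1]),(g[0]+g[1])/2)
for a,b in((0,1),(1,2),(0,2)):e=g[b]-g[a];print(np.arctan2(e[1],e[0]))
E
```

```text
[[589.7 352.  113. ]
 [566.7 257.6 113. ]
 [544.4 151.5 104. ]] 97.15880000490846 [578.18742985 304.75215477 113.        ]
-1.8096305922636393
-1.7781269775725521
-1.7930195045518615
```

```bash
python3 -m crank '[[70,-23,1,30,0,0,0],[60,-23,1,65,0,0,0],[60,-23,1,100,0,0,0],[60,-23,1,120,0,0,0],[60,-23,1,128,0,0,0],[60,-23,1,128,0,0,0],[10,-23,1,128,0,0,0],[10,-23,1,128,0,0,0],[10,-23,1,128,0,0,0],[10,-23,1,128,0,0,0]]' 20
python3 -m crank '[[0,0,0,0,0,0,0],[0,0,0,0,0,0,0],[0,0,0,0,0,0,0],[0,0,0,0,0,0,0]]' 60
```

```text
clock: 2.35
eef_pos: [571.8, 279.3, 82.7]
eef_rot: [3.141, -0.001, 1.34]
wrist_force: [-0.5, -0.4, -0.2]
finger_gap: 28.0
finger_force: 0.0
clock: 2.75
eef_pos: [571.6, 279.2, 82.1]
eef_rot: [-3.142, 0.0, 1.34]
wrist_force: [0.7, -0.7, -0.1]
finger_gap: 0.4
finger_force: 0.0
```

The fingers closed on nothing, so I'll look.

```bash
python3 - <<'E'
from h import *
s=manip.read_state();print(s["finger_gap"],s["finger_force"])
p,d=optics.camera("wrist");q,_=optics.camera("scene")
cv2.imwrite("pics/w2.png",np.vstack([cv2.resize(p[:,:,::-1],(480,300)),cv2.resize(cv2.convertScaleAbs(q[150:290,280:480,::-1],alpha=1.5),(428,300),interpolation=cv2.INTER_CUBIC).copy() if 0 else cv2.resize(cv2.convertScaleAbs(q[140:290,280:520,::-1],alpha=1.5),(480,300))]))
E
```

```text
0.4218596894383916 0.0
```

View pics/w2.png

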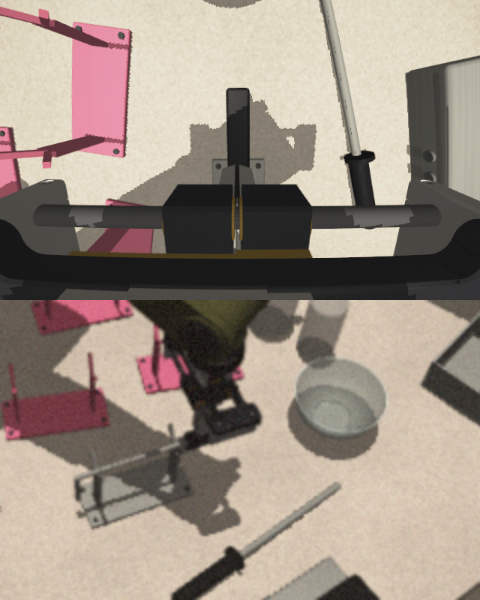

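```bash
python3 - <<'E'
from h import *
s=manip.read_state();c=optics.calibration("wrist");T=s["eef_pos"]
print("cam",-c["R"].T@c["t"],"tcp",T,s["eef_rot"])
for dz in(0,19,60,97):print(dz,proj(c,T+[0,0,dz]))
hx=np.array([-.224,-.975,0]);O=np.array([577,303.5,100.])
for x,z in((-50,13),(0,13),(20,13),(50,13),(64,4)):print(x,proj(c,O+hx*x+[0,0,z]))
p,d=optics.camera("wrist");print(d[110:340:15,317]); X=cloud(c,d)
print(X[110:240:10,317].round(0))
E
```

```text
cam [586.70395987 342.58183604 292.89875841] tcp [571.63356707 279.18064665  82.14600278] [3.14153261e+00 2.12926126e-05 1.33975780e+00]
0 [315.91337224 219.53764715]
19 [315.90337352 227.41511325]
60 [315.87394317 250.5248393 ]
97 [315.83126146 283.83617503]
-50 [314.77258884 117.6588971 ]
0 [315.32459377 197.00557778]
20 [315.52818973 226.18542681]
50 [315.81549063 267.28408734]
64 [315.94577616 279.04780776]
[281.01352  174.93988  176.70445  178.6907   180.77486  183.55644
 186.87247  188.76266  170.83788  148.96272  131.36772   75.17469
  71.38783   73.9568   216.76497   65.798065]
[[593. 365.  -1.]
 [589. 351. 112.]
 [588. 345. 112.]
 [586. 339. 112.]
 [585. 333. 113.]
 [584. 326. 111.]
 [582. 320. 113.]
 [581. 314. 112.]
 [579. 308. 112.]
 [578. 301. 111.]
 [576. 294. 112.]
 [574. 288. 112.]
 [574. 287. 131.]]
```

```bash
python3 - <<'E'
from h import *
f=np.load("pics/w1.npz");c={k:f[k] for k in f.files}
T=np.array([575.9,301.4,209.2]);ty=np.array([.973,-.229,0]);tx=np.array([.229,.973,0])
for dz in(0,19,40,97):print(dz,[proj(c,T+[0,0,dz]+k*47*ty+8*tx).round(0) for k in(-1,1)])
X=cloud(c,c["d"])
for v in range(215,280,8):print(v,[X[v,u].round(0) for u in(238,243,388,393,400)])
E
```

```text
0 [array([255., 210.]), array([377., 210.])]
19 [array([250., 217.]), array([382., 217.])]
40 [array([242., 226.]), array([390., 226.])]
97 [array([209., 267.]), array([422., 267.])]
215 [array([444., 273.,  -1.]), array([452., 271.,   0.]), array([672., 219.,  -2.]), array([679., 217.,  -2.]), array([690., 215.,  -1.])]
223 [array([529., 322., 247.]), array([531., 320., 242.]), array([624., 298., 243.]), array([626., 299., 247.]), array([631., 298., 248.])]
231 [array([532., 320., 257.]), array([531., 316., 246.]), array([623., 294., 246.]), array([623., 298., 258.]), array([626., 300., 264.])]
239 [array([531., 316., 261.]), array([529., 311., 247.]), array([621., 289., 247.]), array([622., 293., 258.]), array([624., 298., 272.])]
247 [array([530., 311., 262.]), array([528., 306., 249.]), array([620., 284., 249.]), array([621., 288., 259.]), array([623., 294., 272.])]
255 [array([529., 306., 262.]), array([432., 207.,  -1.]), array([660., 153.,  -1.]), array([620., 284., 261.]), array([622., 290., 274.])]
263 [array([420., 195.,  -1.]), array([428., 193.,  -1.]), array([658., 139.,  -2.]), array([665., 138.,  -0.]), array([621., 286., 275.])]
271 [array([416., 182.,  -0.]), array([424., 180.,  -1.]), array([655., 125.,  -2.]), array([663., 124.,   0.]), array([675., 120.,  -3.])]
279 [array([563., 333., 353.]), array([564., 334., 354.]), array([601., 324., 352.]), array([602., 325., 354.]), array([604., 324., 354.])]
```

```bash
python3 - <<'E'
from h import *
f=np.load("pics/w1.npz");c={k:f[k] for k in f.files};X=cloud(c,c["d"])
for u0,u1 in((225,250),(382,410)):
    s=X[215:270,u0:u1].reshape(-1,3);s=s[s[:,2]>150];print(len(s),np.percentile(s[:,2],[0,1,5,20]).round(1),s[np.argsort(s[:,2])[:6]].round(1))
t=np.load("pics/top0.npz");cam=optics.calibration("top");X=cloud(cam,t["d"]) 
# start pose: TCP (215,506,173): fingertips in top/scene views
for n in("scene",):
    t=np.load("pics/scene0.npz");cc=optics.calibration(n);X=cloud(cc,t["d"])
    m=(np.hypot(X[...,0]-215,X[...,1]-506)<75)&(X[...,2]>150)&(X[...,2]<300);print(n,m.sum(),np.percentile(X[m][:,2],[0,1,3,5,10]))
E
```

```text
829 [240.5 241.9 244.5 251.8] [[530.1 314.5 240.5]
 [530.2 321.8 240.5]
 [529.6 322.  240.7]
 [530.8 316.1 241.3]
 [530.3 321.3 241.5]
 [529.7 312.2 241.6]]
949 [240.1 241.9 244.6 252.5] [[625.6 299.1 240.1]
 [626.2 299.1 240.3]
 [622.1 291.5 240.6]
 [622.3 293.  240.8]
 [622.1 292.3 240.8]
 [622.5 294.4 240.8]]
scene 200 [205.33349114 207.88192772 210.47004487 212.73478957 217.42679517]
```

The wrist depth puts the fingertips at 241 mm while the reported TCP is at 209 mm, and the scene camera gives 205 mm against 173 mm. So the real fingertips sit about 32 mm above the reported TCP, and the fingers closed just over the handle. I'll allow for that from here: open, go 33 mm lower and close.

```bash
python3 -m crank '[[60,0,0,0,0,0,0],[60,0,0,0,0,0,0],[60,0,0,0,0,0,0],[60,0,0,0,0,0,0],[60,0,0,12,0,0,0],[60,0,0,24,0,0,0],[60,0,0,33,0,0,0],[10,0,0,33,0,0,0],[10,0,0,33,0,0,0],[10,0,0,33,0,0,0]]' 20
python3 -m crank '[[0,0,0,0,0,0,0],[0,0,0,0,0,0,0],[0,0,0,0,0,0,0],[0,0,0,0,0,0,0],[0,0,0,0,0,0,0]]' 60
```

```text
clock: 3.9
eef_pos: [571.9, 279.3, 49.6]
eef_rot: [3.141, -0.0, 1.34]
wrist_force: [0.9, 0.7, -0.3]
finger_gap: 35.8
finger_force: 0.0
clock: 4.4
eef_pos: [572.5, 279.1, 49.9]
eef_rot: [3.139, -0.001, 1.34]
wrist_force: [5.8, -1.2, 3.7]
finger_gap: 19.8
finger_force: 59.9
```

```bash
python3 -m crank '[[0,0,0,-10,0,0,0],[0,0,0,-30,0,0,0],[0,0,0,-55,0,0,0],[0,0,0,-80,0,0,0],[0,0,0,-110,0,0,0],[0,0,0,-140,0,0,0],[0,0,0,-170,0,0,0],[0,0,0,-195,0,0,0],[0,0,0,-215,0,0,0],[0,0,0,-225,0,0,0]]'
python3 -m crank '[[0,0,0,0,0,0,0],[0,0,0,0,0,0,0],[0,0,0,0,0,0,0]]'
python3 - <<'E'
from h import *
s=manip.read_state();print(s["wrist_force"],s["moment"],s["finger_gap"])
p,d=optics.camera("wrist");c=optics.calibration("wrist");np.savez("pics/w3.npz",p=p,d=d,**c)
q,e=optics.camera("scene");cs=optics.calibration("scene");np.savez("pics/s3.npz",p=q,d=e,**cs)
# hook expected: grip at hook x=25
hx=np.array([-.224,-.975,0]);T=s["eef_pos"]+[0,0,51];O=T-25*hx;print("O",O)
for n in((-50,13),(0,0),(50,0),(220,0),(220,-65)):
    print(n,proj(cs,O+hx*n[0]+[0,0,n[1]]).round(1))
x=260;y=120
cv2.imwrite("pics/s3.png",cv2.resize(cv2.convertScaleAbs(q[100:300,250:490,::-1],alpha=1.5),(720,600),interpolation=cv2.INTER_CUBIC))
E
```

```text
clock: 5.4
eef_pos: [571.5, 279.4, 276.2]
eef_rot: [3.14, -0.001, 1.34]
wrist_force: [-0.1, 0.6, -1.7]
finger_gap: 19.6
finger_force: 59.9
clock: 5.7
eef_pos: [571.2, 279.1, 272.7]
eef_rot: [-3.14, 0.001, 1.34]
wrist_force: [0.1, 0.7, -1.3]
finger_gap: 20.0
finger_force: 59.9
[ 0.12122968  0.6683279  -1.30127392] [ 0.06121884  0.03257177 -0.02225091] 19.963897280228245
O [576.84037142 303.47146286 323.69610599]
(-50, 13) [414.5 148.2]
(0, 0) [396.2 156.8]
(50, 0) [378.4 162.2]
(220, 0) [315.4 181.3]
(220, -65) [315.8 196.2]
```

View pics/s3.png

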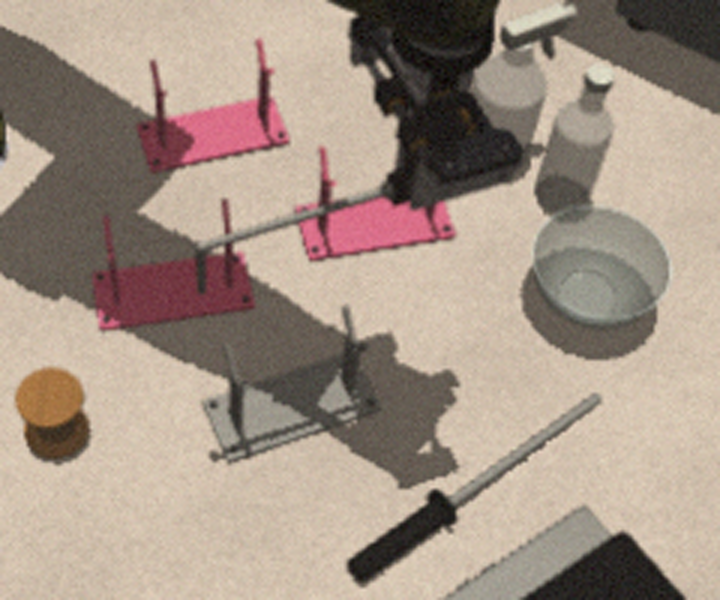

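The poker is held level: bend at crop (200,248), tip at (202,290), within 2 px of the prediction. Next, travel over the guard.

```bash
python3 - <<'E'
from h import *
print(delta(sm(-47,0,273),SY+np.pi))
E
```

```text
(array([-4.008e+02,  6.220e+01,  4.000e-01]), array([-0.0013,  0.0009, -0.0378]))
```

```bash
python3 -m crank '[[0,-15,2,0,0,0,0],[0,-45,7,0,0,0,0],[0,-80,12,0,0,0,-0.01],[0,-120,18,0,0,0,-0.01],[0,-160,25,0,0,0,-0.02],[0,-200,31,0,0,0,-0.02],[0,-240,37,0,0,0,-0.02],[0,-280,43,0,0,0,-0.03],[0,-315,49,0,0,0,-0.03],[0,-345,54,0,0,0,-0.035]]'
python3 -m crank '[[0,-25,4,0,0,0,-0.003],[0,-42,6,0,0,0,-0.003],[0,-53,8,0,0,0,-0.003],[0,-56,8,0,0,0,-0.003],[0,-56,8,0,0,0,-0.003],[0,-56,8,0,0,0,-0.003],[0,-56,8,0,0,0,-0.003]]'
python3 - <<'E'
from h import *
s=manip.read_state();print(s["eef_pos"],s["eef_rot"],s["wrist_force"],s["moment"])
q,e=optics.camera("top");c=optics.calibration("top");np.savez("pics/t4.npz",p=q,d=e)
g=s["eef_pos"]+[0,0,51];print("tip pred",proj(c,g+195*SX),proj(c,g+195*SX-[0,0,65]))
r=np.array(s["eef_pos"])-G;print("smoker xy",r@SX,r@SYv)
x0,y0=405,140
a=cv2.resize(cv2.convertScaleAbs(q[y0:y0+110,x0:x0+140,::-1],alpha=1.6),(700,550),interpolation=cv2.INTER_CUBIC)
q,e=optics.camera("scene");np.savez("pics/s4.npz",p=q,d=e);cs=optics.calibration("scene");print("scene tip pred",proj(cs,g+195*SX),proj(cs,g+195*SX-[0,0,65]))
cv2.imwrite("pics/t4.png",a)
cv2.imwrite("pics/s4.png",cv2.resize(cv2.convertScaleAbs(q[230:330,130:270,::-1],alpha=1.6),(700,500),interpolation=cv2.INTER_CUBIC))
E
```

```text
clock: 6.8
eef_pos: [544.2, -71.5, 274.1]
eef_rot: [-3.142, 0.0, 1.374]
wrist_force: [-0.1, 0.1, -1.5]
finger_gap: 19.2
finger_force: 59.9
clock: 7.5
eef_pos: [542.2, -124.8, 274.2]
eef_rot: [3.142, -0.0, 1.379]
wrist_force: [-0.1, 0.2, -2.2]
finger_gap: 19.6
finger_force: 59.9
[ 542.19175635 -124.80136421  274.19103822] [ 3.14154489e+00 -7.22622687e-05  1.37871532e+00] [-0.06864707  0.19812064 -2.24264577] [0.11666357 0.05400141 0.01435865]
tip pred [509.66031675 189.59342576] [496.89470082 192.87193727]
smoker xy -47.86128970790425 1.938263129483465
scene tip pred [158.24155872 255.1672146 ] [166.84120772 267.61901158]
```

View pics/t4.png

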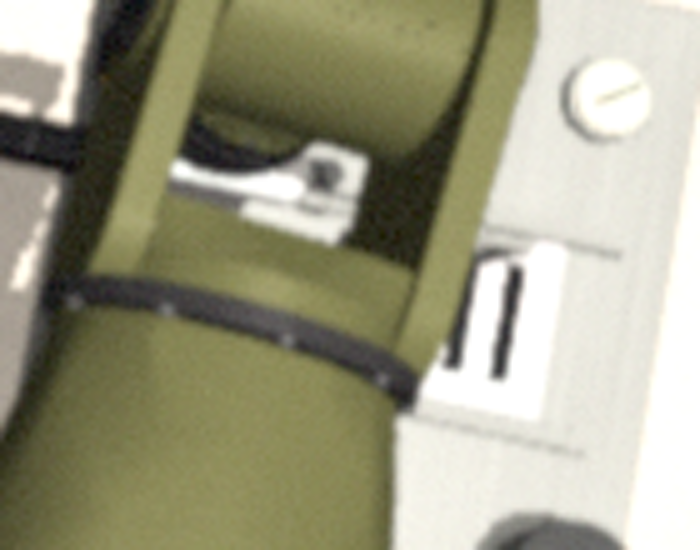

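```bash
python3 - <<'E'
from h import *
B=np.stack([SX,SYv,Z],1)
for n in("scene","top"):
    f=np.load(f"pics/{n}0.npz");c=optics.calibration(n);X=(cloud(c,f["d"])-G)@B
    m=(abs(X[...,1])<40)&(X[...,0]>70)&(X[...,0]<200)&(X[...,2]>170)&(X[...,2]<205)
    print(n,m.sum(),X[m].round(0)[np.argsort(X[m][:,2])][::-1][:25].tolist())
    lid=(abs(X[...,1])<180)&(X[...,0]>60)&(X[...,0]<300)&(X[...,2]>120)&(X[...,2]<170);print("lid z",np.median(X[lid][:,2]))
    m=(abs(X[...,1])<200)&(abs(X[...,0])<15)&(X[...,2]>205)&(X[...,2]<225);print("guard",m.sum(),np.median(X[m],0))
c=optics.calibration("scene");f=np.load("pics/s4.npz");X=(cloud(c,f["d"])-G)@B
m=(abs(X[...,1])<30)&(X[...,0]>40)&(X[...,0]<180)&(X[...,2]>225)&(X[...,2]<360)
A=X[m];A=A[np.argsort(A[:,0])];print("rod",len(A));print(A[::max(1,len(A)//25)].round(0).tolist())
E
```

```text
scene 60 [[137.0, 9.0, 196.0], [138.0, -11.0, 196.0], [140.0, -12.0, 195.0], [141.0, 13.0, 195.0], [136.0, 15.0, 195.0], [142.0, -19.0, 194.0], [141.0, -10.0, 194.0], [139.0, 2.0, 194.0], [138.0, -4.0, 193.0], [141.0, 21.0, 193.0], [141.0, 1.0, 193.0], [143.0, -17.0, 193.0], [141.0, -2.0, 193.0], [140.0, -8.0, 192.0], [137.0, -7.0, 192.0], [140.0, -20.0, 192.0], [140.0, 18.0, 192.0], [143.0, 5.0, 192.0], [140.0, 4.0, 192.0], [140.0, 15.0, 192.0], [143.0, 17.0, 192.0], [142.0, -9.0, 191.0], [138.0, 4.0, 191.0], [139.0, 10.0, 191.0], [139.0, 12.0, 191.0]]
lid z 149.64746709197777
guard 581 [ -1.76147373  29.49883904 212.95660141]
top 84 [[139.0, -4.0, 200.0], [138.0, -15.0, 199.0], [140.0, 10.0, 196.0], [139.0, -9.0, 196.0], [140.0, 16.0, 196.0], [138.0, 10.0, 196.0], [141.0, -19.0, 196.0], [137.0, -15.0, 196.0], [140.0, 2.0, 195.0], [135.0, -18.0, 195.0], [140.0, 13.0, 195.0], [137.0, -12.0, 195.0], [141.0, -17.0, 195.0], [137.0, 21.0, 195.0], [139.0, 21.0, 194.0], [137.0, 18.0, 194.0], [137.0, 7.0, 194.0], [136.0, -7.0, 194.0], [139.0, 8.0, 194.0], [140.0, 19.0, 194.0], [139.0, -20.0, 193.0], [140.0, -11.0, 193.0], [139.0, -3.0, 193.0], [142.0, 8.0, 193.0], [138.0, -1.0, 193.0]]
lid z 151.1249734102343
guard 598 [ -2.62859914  -5.19083942 214.10565338]
rod 221
[[40.0, 0.0, 324.0], [45.0, 2.0, 325.0], [50.0, 4.0, 328.0], [55.0, 5.0, 328.0], [60.0, 5.0, 326.0], [65.0, 8.0, 327.0], [70.0, 7.0, 323.0], [75.0, 10.0, 327.0], [80.0, 8.0, 323.0], [85.0, 9.0, 324.0], [89.0, 7.0, 322.0], [94.0, 6.0, 328.0], [100.0, 5.0, 326.0], [105.0, 9.0, 327.0], [110.0, 7.0, 323.0], [115.0, 9.0, 325.0], [120.0, 3.0, 327.0], [125.0, 1.0, 323.0], [129.0, 5.0, 328.0], [134.0, 6.0, 328.0], [139.0, 5.0, 326.0], [141.0, 8.0, 297.0], [142.0, 8.0, 271.0], [143.0, 10.0, 309.0], [144.0, 7.0, 272.0], [145.0, 10.0, 309.0], [147.0, 8.0, 280.0], [148.0, 5.0, 326.0]]
```

Depth puts the tab at x≈139.5, y≈0 and z≈193, so it is about 15 mm drawn. The rod is level at z≈325 with the bend at x≈146, y≈6. I'll shift 11 mm farther and 6 mm sideways, then lower behind the tab.

```bash
python3 -m crank '[[0,-5,-3,0,0,0,0],[0,-11,-6,0,0,0,0],[0,-11,-6,0,0,0,0],[0,-11,-6,10,0,0,0],[0,-11,-6,25,0,0,0],[0,-11,-6,40,0,0,0],[0,-11,-6,50,0,0,0],[0,-11,-6,50,0,0,0]]'
python3 - <<'E'
from h import *
B=np.stack([SX,SYv,Z],1);print((manip.read_state()["eef_pos"]-G)@B)
c=optics.calibration("scene");q,d=optics.camera("scene");X=(cloud(c,d)-G)@B
m=(abs(X[...,1])<30)&(X[...,0]>40)&(X[...,0]<190)&(X[...,2]>212)&(X[...,2]<300);A=X[m]
r=A[(A[:,0]<140)];print("rod fit",np.polyfit(r[:,0],r[:,2],1),np.polyfit(r[:,0],r[:,1],1),np.median(r,0))
b=A[A[:,2]<np.median(r[:,2])-12];print("bent",len(b),b.mean(0),b.min(0))
E
```

```text
clock: 8.4
eef_pos: [533.6, -134.9, 222.5]
eef_rot: [-3.139, -0.0, 1.378]
wrist_force: [-0.5, -0.4, -0.8]
finger_gap: 19.2
finger_force: 59.9
[-36.30600692  -4.57732065 222.45188867]
rod fit [-1.19276351e-02  2.74837127e+02] [ 0.00671397 -0.96139522] [ 9.17020020e+01 -1.44570581e-01  2.73826846e+02]
bent 38 [154.95611279   0.88672205 237.64258239] [151.71556219  -3.85855345 213.07587415]
```

```bash
python3 -m crank '[[0,0,0,10,0,0,0],[0,0,0,22,0,0,0],[0,0,0,32,0,0,0],[0,0,0,38,0,0,0],[0,0,0,38,0,0,0],[0,0,0,38,0,0,0],[0,0,0,38,0,0,0]]'
python3 - <<'E'
from h import *
B=np.stack([SX,SYv,Z],1);s=manip.read_state();print((s["eef_pos"]-G)@B, s["wrist_force"]@B,s["moment"]@B)
c=optics.calibration("scene");q,d=optics.camera("scene");np.savez("pics/s5.npz",p=q,d=d);X=(cloud(c,d)-G)@B
m=(abs(X[...,1])<30)&(X[...,0]>40)&(X[...,0]<190)&(X[...,2]>175)&(X[...,2]<260);A=X[m]
r=A[(A[:,0]<130)&(A[:,2]>210)];print("rod fit",np.polyfit(r[:,0],r[:,2],1),np.median(r,0))
b=A[(A[:,2]<np.median(r[:,2])-12)];print("low",len(b),b[np.argsort(b[:,0])][::max(1,len(b)//12)].round(0).tolist())
E
```

```text
clock: 9.15
eef_pos: [534.3, -135.2, 186.6]
eef_rot: [3.141, 0.0, 1.378]
wrist_force: [0.1, 0.3, -2.1]
finger_gap: 19.5
finger_force: 59.9
[-36.12209397  -3.7772624  186.63404387] [-0.35454439 -0.00438612 -2.14258665] [-0.02379167  0.06780491 -0.06270349]
rod fit [-1.26436340e-02  2.39495427e+02] [ 84.94167314   0.48277751 238.58949757]
low 90 [[137.0, 3.0, 194.0], [137.0, 17.0, 193.0], [138.0, -16.0, 192.0], [138.0, -8.0, 196.0], [139.0, 5.0, 195.0], [140.0, 11.0, 196.0], [141.0, 24.0, 193.0], [142.0, 14.0, 190.0], [152.0, -1.0, 216.0], [153.0, 3.0, 208.0], [155.0, 3.0, 226.0], [157.0, 3.0, 187.0], [158.0, 4.0, 182.0]]
```

```bash
python3 -m crank '[[0,3,0,0,0,0,0],[0,6,0,0,0,0,0],[0,9,0,0,0,0,0],[0,12,0,0,0,0,0],[0,14,0,0,0,0,0],[0,16,0,0,0,0,0]]'
python3 -m crank '[[0,2,0,0,0,0,0],[0,4,0,0,0,0,0],[0,6,0,0,0,0,0],[0,8,0,0,0,0,0]]'
python3 -m crank '[[0,2,0,0,0,0,0],[0,4,0,0,0,0,0],[0,6,0,0,0,0,0]]'
python3 - <<'E'
from h import *
B=np.stack([SX,SYv,Z],1);s=manip.read_state();print((s["eef_pos"]-G)@B, s["wrist_force"]@B,s["moment"]@B)
c=optics.calibration("scene");q,d=optics.camera("scene");X=(cloud(c,d)-G)@B
m=(abs(X[...,1])<30)&(X[...,0]>40)&(X[...,0]<190)&(X[...,2]>175)&(X[...,2]<260);A=X[m]
r=A[(A[:,0]<110)&(A[:,2]>210)];print("rod fit",np.polyfit(r[:,0],r[:,2],1),np.median(r,0))
b=A[(A[:,2]<np.median(r[:,2])-12)];print("low",len(b),b[np.argsort(b[:,0])][::max(1,len(b)//12)].round(0).tolist())
E
```

```text
clock: 9.8
eef_pos: [537.1, -119.6, 186.1]
eef_rot: [-3.141, 0.001, 1.378]
wrist_force: [-0.4, -4.9, -2.7]
finger_gap: 19.6
finger_force: 59.9
clock: 10.2
eef_pos: [538.7, -111.5, 186.1]
eef_rot: [-3.142, 0.0, 1.378]
wrist_force: [-0.8, -5.0, -1.7]
finger_gap: 19.7
finger_force: 59.9
clock: 10.5
eef_pos: [539.9, -105.5, 186.1]
eef_rot: [-3.142, 0.0, 1.378]
wrist_force: [-1.4, -5.0, -2.8]
finger_gap: 20.1
finger_force: 59.9
[-66.33803917  -4.03246435 186.1399182 ] [ 5.20877512 -0.44545314 -2.79923755] [-4.50799113e-02 -8.23545164e-01  3.70695828e-04]
rod fit [-1.97628070e-02  2.39054762e+02] [ 75.00400579   0.50246531 238.01537836]
low 83 [[116.0, 12.0, 191.0], [118.0, 6.0, 189.0], [118.0, -7.0, 177.0], [119.0, -16.0, 176.0], [119.0, 22.0, 188.0], [120.0, -7.0, 190.0], [121.0, -1.0, 190.0], [122.0, -19.0, 190.0], [123.0, 15.0, 189.0], [124.0, 1.0, 191.0], [125.0, 3.0, 208.0], [126.0, 2.0, 183.0], [128.0, 2.0, 177.0], [130.0, -0.0, 205.0]]
```

The slide is moving at a steady 5 N or so and is about 35 mm drawn, with the rod still level. Now I'll feel for the stop in small steps, stopping if the force rises.

```bash
cat > ok.py <<'E'
from h import *
import sys
s=manip.read_state();f=s["wrist_force"]@SX;print(round(s["clock"],2),"x",round((s["eef_pos"]-G)@SX,2),"F",round(f,1))
sys.exit(f>8)
E
python3 -m crank '[[0,0.5,0,0,0,0,0]]' >/dev/null && python3 ok.py && python3 -m crank '[[0,0.5,0,0,0,0,0]]' >/dev/null && python3 ok.py && python3 -m crank '[[0,0.5,0,0,0,0,0]]' >/dev/null && python3 ok.py && python3 -m crank '[[0,0.5,0,0,0,0,0]]' >/dev/null && python3 ok.py && python3 -m crank '[[0,0.5,0,0,0,0,0]]' >/dev/null && python3 ok.py && python3 -m crank '[[0,0.5,0,0,0,0,0]]' >/dev/null && python3 ok.py && python3 -m crank '[[0,0.5,0,0,0,0,0]]' >/dev/null && python3 ok.py && python3 -m crank '[[0,0.5,0,0,0,0,0]]' >/dev/null && python3 ok.py && python3 -m crank '[[0,0.5,0,0,0,0,0]]' >/dev/null && python3 ok.py && python3 -m crank '[[0,0.5,0,0,0,0,0]]' >/dev/null && python3 ok.py && python3 -m crank '[[0,0.5,0,0,0,0,0]]' >/dev/null && python3 ok.py && python3 -m crank '[[0,0.5,0,0,0,0,0]]' >/dev/null && python3 ok.py && python3 -m crank '[[0,0.5,0,0,0,0,0]]' >/dev/null && python3 ok.py && python3 -m crank '[[0,0.5,0,0,0,0,0]]' >/dev/null && python3 ok.py && python3 -m crank '[[0,0.5,0,0,0,0,0]]' >/dev/null && python3 ok.py && python3 -m crank '[[0,0.5,0,0,0,0,0]]' >/dev/null && python3 ok.py
```

```text
10.65 x -66.82 F 3.0False
```

```bash
sed -i 's/sys.exit(f>8)/sys.exit(int(f>8))/' ok.py
python3 -m crank '[[0,0.5,0,0,0,0,0]]' >/dev/null && python3 ok.py && python3 -m crank '[[0,0.5,0,0,0,0,0]]' >/dev/null && python3 ok.py && python3 -m crank '[[0,0.5,0,0,0,0,0]]' >/dev/null && python3 ok.py && python3 -m crank '[[0,0.5,0,0,0,0,0]]' >/dev/null && python3 ok.py && python3 -m crank '[[0,0.5,0,0,0,0,0]]' >/dev/null && python3 ok.py && python3 -m crank '[[0,0.5,0,0,0,0,0]]' >/dev/null && python3 ok.py && python3 -m crank '[[0,0.5,0,0,0,0,0]]' >/dev/null && python3 ok.py && python3 -m crank '[[0,0.5,0,0,0,0,0]]' >/dev/null && python3 ok.py && python3 -m crank '[[0,0.5,0,0,0,0,0]]' >/dev/null && python3 ok.py && python3 -m crank '[[0,0.5,0,0,0,0,0]]' >/dev/null && python3 ok.py && python3 -m crank '[[0,0.5,0,0,0,0,0]]' >/dev/null && python3 ok.py && python3 -m crank '[[0,0.5,0,0,0,0,0]]' >/dev/null && python3 ok.py && python3 -m crank '[[0,0.5,0,0,0,0,0]]' >/dev/null && python3 ok.py && python3 -m crank '[[0,0.5,0,0,0,0,0]]' >/dev/null && python3 ok.py && python3 -m crank '[[0,0.5,0,0,0,0,0]]' >/dev/null && python3 ok.py && python3 -m crank '[[0,0.5,0,0,0,0,0]]' >/dev/null && python3 ok.py
```

```text
10.75 x -67.21 F 3.4
10.85 x -67.67 F 3.1
10.95 x -68.16 F 3.9
11.05 x -68.65 F 3.6
11.15 x -69.2 F 4.5
11.25 x -69.69 F 4.2
11.35 x -70.2 F 4.1
11.45 x -70.72 F 4.7
11.55 x -71.2 F 3.9
11.65 x -71.73 F 4.0
11.75 x -72.2 F 3.9
11.85 x -72.71 F 4.4
11.95 x -73.22 F 3.3
12.05 x -73.73 F 3.9
12.15 x -74.21 F 4.7
12.25 x -74.7 F 4.4
```

```bash

python3 -m crank '[[0,0.5,0,0,0,0,0]]' >/dev/null && python3 ok.py && python3 -m crank '[[0,0.5,0,0,0,0,0]]' >/dev/null && python3 ok.py && python3 -m crank '[[0,0.5,0,0,0,0,0]]' >/dev/null && python3 ok.py && python3 -m crank '[[0,0.5,0,0,0,0,0]]' >/dev/null && python3 ok.py && python3 -m crank '[[0,0.5,0,0,0,0,0]]' >/dev/null && python3 ok.py && python3 -m crank '[[0,0.5,0,0,0,0,0]]' >/dev/null && python3 ok.py && python3 -m crank '[[0,0.5,0,0,0,0,0]]' >/dev/null && python3 ok.py && python3 -m crank '[[0,0.5,0,0,0,0,0]]' >/dev/null && python3 ok.py && python3 -m crank '[[0,0.5,0,0,0,0,0]]' >/dev/null && python3 ok.py && python3 -m crank '[[0,0.5,0,0,0,0,0]]' >/dev/null && python3 ok.py && python3 -m crank '[[0,0.5,0,0,0,0,0]]' >/dev/null && python3 ok.py && python3 -m crank '[[0,0.5,0,0,0,0,0]]' >/dev/null && python3 ok.py && python3 -m crank '[[0,0.5,0,0,0,0,0]]' >/dev/null && python3 ok.py && python3 -m crank '[[0,0.5,0,0,0,0,0]]' >/dev/null && python3 ok.py && python3 -m crank '[[0,0.5,0,0,0,0,0]]' >/dev/null && python3 ok.py && python3 -m crank '[[0,0.5,0,0,0,0,0]]' >/dev/null && python3 ok.py && python3 -m crank '[[0,0.5,0,0,0,0,0]]' >/dev/null && python3 ok.py && python3 -m crank '[[0,0.5,0,0,0,0,0]]' >/dev/null && python3 ok.py && python3 -m crank '[[0,0.5,0,0,0,0,0]]' >/dev/null && python3 ok.py && python3 -m crank '[[0,0.5,0,0,0,0,0]]' >/dev/null && python3 ok.py && python3 -m crank '[[0,0.5,0,0,0,0,0]]' >/dev/null && python3 ok.py && python3 -m crank '[[0,0.5,0,0,0,0,0]]' >/dev/null && python3 ok.py
```

```text
12.35 x -75.2 F 4.7
12.45 x -75.38 F 8.6
```

The stop is felt at x≈-75.3. Next I'll build the force up in small steps.

```bash
sed -i 's/f>8/f>14/' ok.py
python3 -m crank '[[0,0,0,0,0,0,0]]' >/dev/null && python3 ok.py && python3 -m crank '[[0,0.2,0,0,0,0,0]]' >/dev/null && python3 ok.py && python3 -m crank '[[0,0.2,0,0,0,0,0]]' >/dev/null && python3 ok.py && python3 -m crank '[[0,0.2,0,0,0,0,0]]' >/dev/null && python3 ok.py && python3 -m crank '[[0,0.2,0,0,0,0,0]]' >/dev/null && python3 ok.py && python3 -m crank '[[0,0.2,0,0,0,0,0]]' >/dev/null && python3 ok.py
```

```text
12.55 x -75.35 F 7.5
12.65 x -75.39 F 8.2
12.75 x -75.44 F 8.7
12.85 x -75.52 F 10.8
12.95 x -75.57 F 11.2
13.05 x -75.6 F 11.2
```

```bash
python3 -m crank '[[0,0.4,0,0,0,0,0],[0,0.8,0,0,0,0,0]]'>/dev/null; python3 ok.py; python3 -m crank '[[0,0,0,0,0,0,0]]'>/dev/null; python3 ok.py
```

```text
13.25 x -75.87 F 16.5
13.35 x -75.83 F 14.5
```

```bash
python3 -m crank '[[0,0,0,0,0,0,0],[0,0,0,0,0,0,0]]'>/dev/null; python3 ok.py; python3 -m crank '[[0,0,0,0,0,0,0],[0,0,0,0,0,0,0]]'>/dev/null; python3 ok.py;python3 -m crank '[[0,0,0,0,0,0,0],[0,0,0,0,0,0,0]]'>/dev/null; python3 ok.py;python3 -m crank '[[0,0,0,0,0,0,0],[0,0,0,0,0,0,0]]'>/dev/null; python3 ok.py
python3 - <<'E'
from h import *
B=np.stack([SX,SYv,Z],1);s=manip.read_state();print((s["eef_pos"]-G)@B, s["wrist_force"]@B,s["moment"]@B,s["eef_rot"])
c=optics.calibration("scene");q,d=optics.camera("scene");X=(cloud(c,d)-G)@B
m=(abs(X[...,1])<30)&(X[...,0]>30)&(X[...,0]<190)&(X[...,2]>175)&(X[...,2]<260);A=X[m]
r=A[(A[:,0]<100)&(A[:,2]>210)];print("rod fit",np.polyfit(r[:,0],r[:,2],1),np.median(r,0))
b=A[(A[:,2]<np.median(r[:,2])-12)];print("low",len(b),b[np.argsort(b[:,0])][::max(1,len(b)//12)].round(0).tolist())
E
```

```text
13.55 x -75.83 F 14.4
13.75 x -75.82 F 14.6
13.95 x -75.82 F 14.9
14.15 x -75.83 F 15.0
[-75.83476487  -4.12182945 185.75384529] [15.00795903  0.16996495 -6.27947105] [ 0.00702889 -2.63750435  0.07389816] [-3.14093165e+00  2.60441349e-03  1.37692291e+00]
rod fit [-3.93748779e-03  2.38245242e+02] [ 65.01386238   0.61166044 238.07659129]
low 80 [[108.0, -2.0, 190.0], [109.0, -20.0, 191.0], [109.0, 0.0, 177.0], [110.0, 20.0, 182.0], [111.0, 12.0, 192.0], [112.0, 3.0, 190.0], [112.0, 19.0, 194.0], [114.0, 10.0, 189.0], [114.0, 5.0, 191.0], [115.0, 4.0, 207.0], [117.0, 2.0, 200.0], [118.0, 3.0, 197.0], [120.0, 2.0, 226.0], [122.0, 2.0, 191.0]]
```

Held at 14.4–15 N for 0.9 s with the slide on its stop and the tab at x≈111. Now unload, back off behind the tab, and lift.

```bash
python3 -m crank '[[0,-1,0,0,0,0,0],[0,-3,0,0,0,0,0],[0,-6,0,0,0,0,0],[0,-10,0,0,0,0,0],[0,-12,0,0,0,0,0],[0,-12,0,-10,0,0,0],[0,-12,0,-30,0,0,0],[0,-12,0,-55,0,0,0],[0,-12,0,-80,0,0,0],[0,-12,0,-90,0,0,0]]'
python3 -m crank '[[0,0,0,0,0,0,0],[0,0,0,0,0,0,0]]'
python3 - <<'E'
from h import *
B=np.stack([SX,SYv,Z],1);s=manip.read_state();P=(s["eef_pos"]-G)@B;print(P, s["wrist_force"]@B,s["moment"]@B)
c=optics.calibration("scene");q,d=optics.camera("scene");X=(cloud(c,d)-G)@B
m=(abs(X[...,1])<30)&(X[...,0]>20)&(X[...,0]<190)&(X[...,2]>175)&(X[...,2]<360);A=X[m]
r=A[(A[:,0]<110)&(A[:,2]>300)&(A[:,2]<340)];print("rod fit",np.polyfit(r[:,0],r[:,2],1),np.polyfit(r[:,0],r[:,1],1),np.median(r,0))
b=A[(A[:,2]<np.median(r[:,2])-12)&(A[:,2]>230)];print("bent",b.mean(0)-P,b.mean(0))
print("tab",np.median(A[A[:,2]<200],0))
print("back",delta((571.7,279.2,272),1.34))
E
```

```text
clock: 15.2
eef_pos: [540.3, -106.4, 279.3]
eef_rot: [3.138, 0.0, 1.378]
wrist_force: [-0.3, 0.1, -1.8]
finger_gap: 19.4
finger_force: 59.9
clock: 15.4
eef_pos: [539.5, -106.3, 275.2]
eef_rot: [-3.14, -0.0, 1.378]
wrist_force: [-0.3, 1.3, -2.5]
finger_gap: 19.9
finger_force: 59.9
[-65.52549893  -4.26074929 275.15266724] [-1.1787837  -0.55464123 -2.49054503] [-0.07207135  0.05835503  0.01002323]
rod fit [-9.23795254e-03  3.27572735e+02] [ 0.01411123 -1.19449105] [6.54228094e+01 8.33940548e-02 3.27105063e+02]
bent [193.77431528   6.02226635  13.89811297] [128.24881635   1.76151706 289.05078021]
tab [110.84194052   2.60288557 191.28871317]
back (array([384.5, -42.2,   3. ]), array([-0.0019, -0.0001,  0.0378]))
```

```bash
python3 -m crank '[[0,15,-2,0,0,0,0],[0,45,-5,0,0,0,0],[0,85,-10,0,0,0,0.01],[0,125,-14,0,0,0,0.01],[0,165,-18,0,0,0,0.02],[0,205,-22,0,0,0,0.02],[0,245,-27,0,0,0,0.03],[0,285,-31,0,0,0,0.03],[0,320,-35,0,0,0,0.035],[0,350,-38,0,0,0,0.038]]'
python3 -m crank '[[0,20,-2,0,0,0,0],[0,32,-4,2,0,0,0],[0,35,-4,3,0,0,0],[0,35,-4,3,0,0,0],[0,35,-4,3,0,0,0],[0,35,-4,3,0,0,0]]'
python3 - <<'E'
from h import *
s=manip.read_state();print("to home",delta((571.7,279.2,49.2),1.34))
cs=optics.calibration("scene");q,d=optics.camera("scene")
hx=np.array([-.228,-.974,0]);hy=np.array([.974,-.228,0]);B=np.stack([hx,hy,Z],1)
for n,dd,c in(("now",d,cs),("lift",np.load("pics/s3.npz")["d"],cs)):
    T=s["eef_pos"] if n=="now" else np.array([571.2,279.1,272.7])
    X=(cloud(c,dd)-T)@B;m=(abs(X[...,1])<25)&(X[...,0]>60)&(X[...,0]<215)&(X[...,2]>-30)&(X[...,2]<70);A=X[m]
    r=A[(A[:,0]<180)&(A[:,2]>35)];b=A[(A[:,2]<40)&(A[:,0]>170)]
    print(n,len(r),np.polyfit(r[:,0],r[:,2],1),np.median(r,0),len(b),b.mean(0))
E
```

```text
clock: 16.45
eef_pos: [568.8, 247.2, 275.1]
eef_rot: [-3.14, 0.001, 1.341]
wrist_force: [-0.4, -0.1, -1.6]
finger_gap: 19.8
finger_force: 59.9
clock: 17.05
eef_pos: [573.8, 278.6, 273.5]
eef_rot: [3.141, -0.0, 1.339]
wrist_force: [-0.3, 0.1, -2.0]
finger_gap: 19.3
finger_force: 59.9
to home (array([ 1.000e-01, -2.300e+00,  2.243e+02]), array([ 0.0003, -0.0002, -0.0013]))
now 148 [6.58446501e-04 5.22148970e+01] [121.91191215   3.93843053  52.61798161] 34 [193.99874087   5.11458486  13.59773536]
lift 150 [-1.01014581e-03  5.28500992e+01] [121.04667426   4.45342743  52.84431602] 36 [193.26827177   5.8732372   15.77587786]
```

The poker sits in the hand just as it did when first lifted. Lower it into the rest.

```bash
python3 -m crank '[[0,0,-2,15,0,0,0],[0,0,-2,45,0,0,0],[0,0,-2,80,0,0,0],[0,0,-2,115,0,0,0],[0,0,-2,145,0,0,0],[0,0,-2,170,0,0,0],[0,0,-2,188,0,0,0],[0,0,-2,198,0,0,0],[0,0,-2,205,0,0,0],[0,0,-2,205,0,0,0]]'
python3 -m crank '[[0,0,0,4,0,0,0],[0,0,0,8,0,0,0],[0,0,0,12,0,0,0],[0,0,0,15,0,0,0],[0,0,0,17,0,0,0],[0,0,0,17,0,0,0]]'
python3 -m crank '[[0,0,0,1,0,0,0],[0,0,0,2,0,0,0],[0,0,0,2,0,0,0]]'
```

```text
clock: 18.1
eef_pos: [571.7, 279.7, 67.9]
eef_rot: [-3.141, 0.0, 1.34]
wrist_force: [-0.5, 0.3, -1.6]
finger_gap: 19.9
finger_force: 59.9
clock: 18.7
eef_pos: [572.0, 279.8, 51.2]
eef_rot: [3.141, -0.0, 1.34]
wrist_force: [1.7, -0.9, -1.9]
finger_gap: 19.6
finger_force: 59.9
clock: 19.0
eef_pos: [572.6, 279.9, 50.0]
eef_rot: [3.14, -0.001, 1.34]
wrist_force: [3.8, -1.2, 4.6]
finger_gap: 19.6
finger_force: 59.9
```

That matches the state when first gripped. Release gently and lift off.

```bash
python3 -m crank '[[0,0,0.5,0,0,0,0],[0,0,1,0,0,0,0]]' 8
python3 -m crank '[[30,0,0,0,0,0,0],[40,0,0,0,0,0,0],[60,0,0,0,0,0,0],[60,0,0,0,0,0,0],[60,0,0,0,0,0,0]]'
python3 -m crank '[[60,0,0,-8,0,0,0],[60,0,0,-30,0,0,0],[60,0,0,-60,0,0,0],[60,0,0,-100,0,0,0],[60,0,0,-140,0,0,0],[60,0,0,-160,0,0,0],[60,0,0,-160,0,0,0],[60,0,0,-160,0,0,0]]'
python3 - <<'E'
from h import *
B=np.stack([SX,SYv,Z],1);cs=optics.calibration("scene");q,d=optics.camera("scene")
X=(cloud(cs,d)-G)@B;m=(abs(X[...,1])<25)&(X[...,0]>70)&(X[...,0]<180)&(X[...,2]>175)&(X[...,2]<200);print("tab",np.median(X[m],0))
H=np.array([577,303.5,0]);hx=np.array([-.224,-.975,0]);hy=np.array([.975,-.224,0]);B=np.stack([hx,hy,Z],1)
for dd in(np.load("pics/scene0.npz")["d"],d):
    X=(cloud(cs,dd)-H)@B;m=(abs(X[...,1])<12)&(X[...,0]>70)&(X[...,0]<235)&(X[...,2]>93)&(X[...,2]<112)
    A=X[m];b=(cloud(cs,dd)-H)@B;b=b[(abs(b[...,1])<15)&(b[...,0]>205)&(b[...,0]<235)&(b[...,2]>30)&(b[...,2]<90)]
    print("rod",len(A),np.polyfit(A[:,0],A[:,2],1),np.polyfit(A[:,0],A[:,1],1),np.percentile(A[:,0],99),"bent",len(b),b.mean(0))
t,_=optics.camera("top")
a=cv2.convertScaleAbs(q[90:340,90:490,::-1],alpha=1.5);b=cv2.convertScaleAbs(t[60:310,100:560,::-1],alpha=1.5)
cv2.imwrite("pics/end.png",np.vstack([cv2.resize(a,(552,300))[:,:552],cv2.resize(b,(552,300))]))
E
```

```text
clock: 19.2
eef_pos: [573.0, 279.8, 49.5]
eef_rot: [3.141, -0.001, 1.34]
wrist_force: [1.8, -0.2, 2.8]
finger_gap: 19.9
finger_force: 8.0
clock: 19.7
eef_pos: [572.6, 279.6, 49.0]
eef_rot: [-3.141, 0.0, 1.34]
wrist_force: [-1.2, 0.3, 0.2]
finger_gap: 55.1
finger_force: 0.0
clock: 20.5
eef_pos: [572.5, 279.6, 208.8]
eef_rot: [-3.141, 0.0, 1.34]
wrist_force: [-0.9, 0.1, -0.3]
finger_gap: 56.2
finger_force: 0.0
tab [110.85067903   3.84716193 191.1308157 ]
rod 146 [3.83139715e-03 1.01759869e+02] [-0.00944967  5.99739395] 219.43679724725348 bent 16 [218.35768773   7.93667446  63.80163556]
rod 145 [8.22813215e-03 1.01122380e+02] [-0.01004875  6.09794195] 218.59855665637207 bent 26 [216.63346077   7.87453184  64.67660606]
```

View pics/end.png

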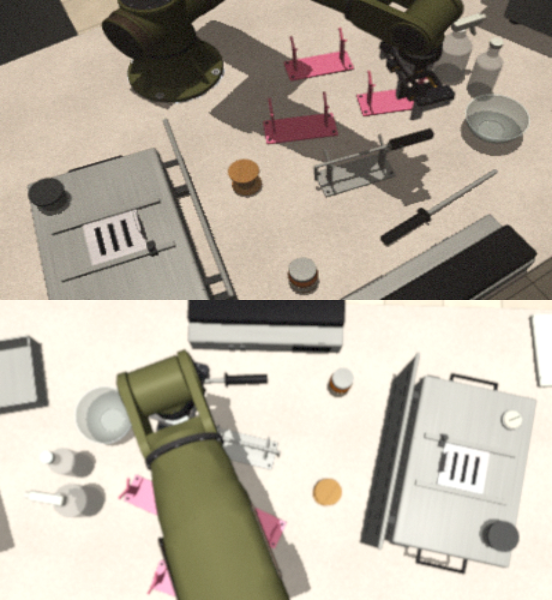

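The final view shows the poker lying in both notches with its bent end down (upper picture, 320,175 to 430,135). The slide plate is against the stop block (150,245), the bystanders are where they were, and the gripper is clear. Handing in.

```bash
python3 -c "
from cell import manip
print(manip.sign_off())"
```

```text
the job is handed in; nothing more can be done
None
```

The vent slide is drawn to its stop (about 44 mm) and was bedded with a steady pull of 14.4–15 N for about 0.9 s, with one brief 16.5 N reading as it built up; the poker is back in both notches, bent end down, and the job was handed in at about 20.6 s.

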